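# Pack the palette knife and lock the sliding lid of the paint box

## Task

Put the palette knife away inside the open paint box, then slide the box's lid in through the open end, in the grooves under the side lips and the fixed deck, until it is fully home, and push the latch pin all the way down behind it to lock it. Leave the jar, pot, bottle, mug, tin and cork block standing where they are.

Things in the scene. Friction and masses are not known exactly. Their poses are not given: they have to be found in the camera images.
- box: Open wooden paint box, fixed to the table, 220 long (x) x 146 wide (y) x 52 high; origin: centre of its underside. The lid slides in along the box's +x: mouth at x = -110, end wall's inner face at x = +101.5. Floor 6 thick; inside clear width 114, walls 8 thick. Front wall at the mouth only 34 high. Clear opening from above: x -102 to +70. An eraser 18 high lies at x 78 to 98.
- box_mouth (a point): Middle of the mouth at the height of the ledges: x = -110, y = 0, z = 34 of the box; axes as the box. Ledges 8 wide (tops at z = 34) run along both side walls and carry the lid; lips 8 wide (z 44 to 52) overhang them from x = -82 on, leaving grooves 10 high, 130 wide between the walls. Before x = -82 the ledges are open above except at the latch corner.
- box_deck (a point): Middle of the near lower edge of the fixed deck that roofs the closed end: x = +70, y = 0, z = 44 of the box. The deck spans the full width, x 70 to 110, z 44 to 52; the lid's leading end goes under it.
- lid: Loose plywood lid, 195 long (x) x 126 wide (y) x 6 thick, 120 g, lying flat, bar up. Origin: centre of its underside. Its +x edge leads into the box (last 12 mm narrowed to 114). A grip bar stands across it near the other edge: 14 thick in x, 62 long in y, z 6 to 31, centred at x = -77.5. Fully home its origin is at x = +4, y = 0, z = 34 of the box, axes parallel.
- lid_bar (a point): Middle of the top of the lid's grip bar, 31 above the lid's underside; axes as the lid.
- knife: Palette knife lying flat, 142 long, 50 g: dark wooden handle 84 long x 16 wide x 14 high, and a steel blade 58 long x 20 wide, 4 thick, at heights 6 to 10. Origin: under the middle of the handle; +x towards the blade's tip (at x = +100), the butt at x = -42. Balance point some 20 towards the blade.
- knife_tip (a point): Tip of the knife's blade.
- latch (a joint): Latch pin on the bracket at the mouth corner of the box: 0 = up (open), 0.010 m = fully down (locked). Stays where it is left; moving it takes about 3 N downward. Only goes fully down when the lid is home; otherwise it lands on the lid and stops near 0.006.
- latch_top (a point): Centre of the top of the latch pin's round brass head, 20 across, 80 above the table when up. Pin axis is at x = -100, y = +52 of the box; pin 8 in diameter, its foot 46 above the table when up. It hangs in a fixed brass bracket covering x -110 to -87, y +42 to +83, z 51 to 57 of the box.
- jar: Bystander: green glass jar with brass lid, 76 across, 110 high; origin under its centre.
- thinner: Bystander: amber bottle, 56 across, 150 high; origin under its centre.
- mug: Bystander: white mug, 74 across, 80 high, handle at its +y; origin under its centre.
- tin: Bystander: aluminium tin, 64 across, 45 high; origin under its centre.
- block: Bystander: cork sanding block 70 x 45 x 30 high; origin under its centre.
- pot: Bystander: small white pot, 48 across, 60 high; origin under its centre.
There are look-alikes about, which are no part of the job. Several things have the shape of the knife; the one meant has the colours described above.

How it is judged:
On the way, in this order (a step that is already met when the one before it is completed fails the run):
1. the palette knife lies inside the box, blade and handle (x of knife in the frame of box between -0.1 and 0.1 m and y of knife in the frame of box between -0.055 and 0.055 m and z of knife in the frame of box below 0.024 m and x of knife_tip in the frame of box between -0.106 and 0.106 m and y of knife_tip in the frame of box between -0.06 and 0.06 m and z of knife_tip in the frame of box below 0.032 m and linear speed of knife below 0.05 m/s), for 0.2 s.
2. the lid is fully home in its grooves while the latch is still up (x of lid in the frame of box between 0.001 and 0.009 m and y of lid in the frame of box between -0.005 and 0.005 m and z of lid in the frame of box between 0.031 and 0.041 m and angle between the x axis of lid and the x axis of box, either way round below 0.06 rad and value of joint latch below 0.004 m), for 0.2 s.
3. the latch pin is pushed all the way down (value of joint latch above 0.008 m), for 0.2 s.
At the end, for the whole second after the job is handed in: The knife lies wholly inside the box under the lid; the lid lies in its grooves, against the end wall to about 3 mm (5 mm sideways, 0.06 rad); the latch pin is down by more than 8 of its 10 mm; all is at rest (x of knife in the frame of box between -0.1 and 0.1 m and y of knife in the frame of box between -0.055 and 0.055 m and z of knife in the frame of box below 0.024 m and x of knife_tip in the frame of box between -0.106 and 0.106 m and y of knife_tip in the frame of box between -0.06 and 0.06 m and z of knife_tip in the frame of box below 0.032 m and x of lid in the frame of box between 0.001 and 0.009 m and y of lid in the frame of box between -0.005 and 0.005 m and z of lid in the frame of box between 0.031 and 0.041 m and angle between the x axis of lid and the x axis of box, either way round below 0.06 rad and value of joint latch above 0.008 m and linear speed of each of lid, knife below 0.02 m/s); the robot touches nothing.
It fails at once if a jar, bottle, mug, tin, pot or cork block is pushed more than 40 mm from its place (distance of any of jar, thinner, mug, tin, block, pot from where it was at the start of the episode above 0.04 m).
It fails at once if one of them is tipped over (angle between any of jar, thinner, mug, tin, block, pot's own z axis and vertical above 0.5 rad).
It also fails if it takes over 69 s, if anything falls off the work surface, if the arm or the gripper's body presses on something with over 40 N, if the wrist force passes 120 N, or if a joint passes its speed limit or range.

## Robot

A 7-joint arm with a two-finger parallel gripper is mounted at the origin on the work surface. World frame = base frame: x ahead of the robot, y to its left, z up, the work surface at z = 0. Lengths are in m, angles in rad, forces in N, time in s.
With the tool pointing down it reaches from about 0.4 to 0.85 m from the base axis. Payload 10.4 kg.
Tool frame: the origin (TCP) lies on the centre line of the jaws, within the pads' length; the fingertips stand 22 mm ahead of it and the grasp point (between the pads) lies 3 mm ahead of it; z points along the fingers, y is the line along which they close (so a half turn about z gives the same grasp; the last joint's range is limited). The gripper opens to 87 mm and grips with 3 to 60 N. Pads are 19 mm wide; open, the fingers measure 117 mm over their backs; the gripper's body (75 mm by 190 mm) begins 51 mm behind the grasp point.
Start: joints at [-1.218, 0.332, -0.065, 1.46, 0.022, 1.35, -0.088], TCP at [0.229, 0.581, 0.245] pointing down, gripper open.
Joint ranges: [-2.6, 2.6], [-0.5, 2.12], [-1.47, 1.34], [0.16, 2.42], [-1.27, 4.41], [0.06, 2.06], [-2.6, 2.6]. Speed limits (rad/s): [2.22, 2.22, 2.79, 2.79, 3.14, 3.14, 3.14].

## Interface

Orientations are given as [roll, pitch, yaw] about the fixed x, y, z axes, in that order (R = Rz(yaw) Ry(pitch) Rx(roll)).
In Python, from rig import status, viewer, sign_off gives the robot as it stands.
- The arm moves only by the tool send_rows, never from a script. Its argument "moves" is text: rows parted by semicolons, each of 4 numbers parted by spaces: the shift along the tool's x, y, z in cm, then the turn about the tool's z in degrees. A call has 1 to 10 rows; each row is the pose to reach, as a shift and turn from the pose commanded when the call began, along the tool's axes at that moment; what a row does not reach only later rows make up. A row lasts 1/8 s, in which the tool goes at most 62.5 mm and 10.7 degrees, less where a joint would pass 70% of its speed; a pose out of reach is approached as far as the arm can. A call with a gripper value outside its range is refused whole. "hand" is the opening in per cent of the stroke, from 0 (shut) to 100 (fully open), set as the call begins (left out, the last holds). The fingers move at their own pace and stop on an object; the grip force is fixed at half the most. Time passes only in rows, so rows that repeat a pose let the fingers close. It gives the time, the measured TCP pose, the force, the opening and the grip force at its end, in the units of the state.
- status.sense(): the state, without advancing time (a new reading comes with each control period).
- viewer.capture(name): name is "side" or "top"; returns the picture (384x512x3 uint8, red, green, blue); there is no depth.
- viewer.calibration(name): a dict with "intrinsics" (3x3 intrinsics, pixels), "D" ([k1, k2, p1, p2, k3] as OpenCV has them; the pictures are not rectified), "camera_from_world" (4x4, takes a point from world to camera coordinates). Camera axes: x right, y up, looking along -z (the intrinsics and any distortion apply to the point x, -y, -z); pixel columns grow to the right and rows downward; lengths in m; the calibration is good to about 2 mm. A picture is of the moment at which its call begins. calibration takes no time and is no camera call.
- sign_off(): hands the job in; it is judged then, once.
The state is a dict: "time_s": time; "joint_positions": joint angles; "joint_velocities": joint speeds; "tau": joint torques, N m; "tool_pos": TCP position; "orientation": TCP orientation; "wrist_force": force on the tool from outside, world axes, zero at the start; "torque": the same for the moment, N m; "grip_width": finger opening in m; "grip_force": force on a finger pad.
Only numpy, scipy, OpenCV 4.12 (cv2) and the standard library are available. Lean on these libraries where they do the work, as an engineer would, in place of code of your own. Each camera call takes 0.05 s, during which the arm holds its last target. There are 200 camera calls.

## Working session

There is one attempt and no reset: what is moved stays moved. The work goes in short steps, Python scripts to look and compute and a tool call to move; the robot and the scene stay as the last step left them, time stands still between calls to the robot, and variables do not carry over. Pictures are saved under pics/ and viewed, at most 10 in all, crops included, and the job is handed in when it is done.

Besides the shell and the picture viewer there is one more tool, called by a JSON object that holds its "api" and its "payload", one argument or row to a line. send_rows: Moves the arm, as the interface text tells. Its arguments: {"type":"object","properties":{"moves":{"type":"string"},"hand":{"type":"number"}},"required":["moves"]}

```bash
mkdir -p pics; ls; cat > h.py <<'E'
import numpy as np,cv2
from rig import status,viewer
def cal(n):
    c=viewer.calibration(n);return np.array(c["intrinsics"],float),np.array(c["D"],float),np.array(c["camera_from_world"],float)
def ray(n,px):
    K,D,T=cal(n);u=cv2.undistortPoints(np.array(px,float).reshape(-1,1,2),K,D).reshape(-1,2)
    d=np.c_[u[:,0],-u[:,1],-np.ones(len(u))]@T[:3,:3]
    return -T[:3,:3].T@T[:3,3],d
def on(n,px,z):
    o,d=ray(n,px);return o+d*((z-o[2])/d[:,2])[:,None]
def proj(n,P):
    K,D,T=cal(n);P=np.array(P,float).reshape(-1,3)@T[:3,:3].T+T[:3,3]
    return cv2.projectPoints(P*[1,-1,-1],np.zeros(3),np.zeros(3),K,D)[0].reshape(-1,2)
def shot(n,f):
    a=viewer.capture(n);cv2.imwrite('pics/'+f,a[:,:,::-1]);return a
E
python3 - <<'E'
from h import *
for n in('top','side'):
    a=shot(n,n+'0.png');print(n,ray(n,[[256,192]]))
    cv2.imwrite(f'pics/{n}0b.png',cv2.resize(a[:,:,::-1],(800,600),interpolation=cv2.INTER_CUBIC))
E
```

```text
pics
top (array([0.39755888, 0.03060354, 1.2165225 ]), array([[ 0.15386949,  0.00124884, -0.98811883]]))
side (array([-0.12442893, -0.62695685,  0.95140129]), array([[ 0.53495727,  0.50497643, -0.67737374]]))
```

View pics/top0b.png

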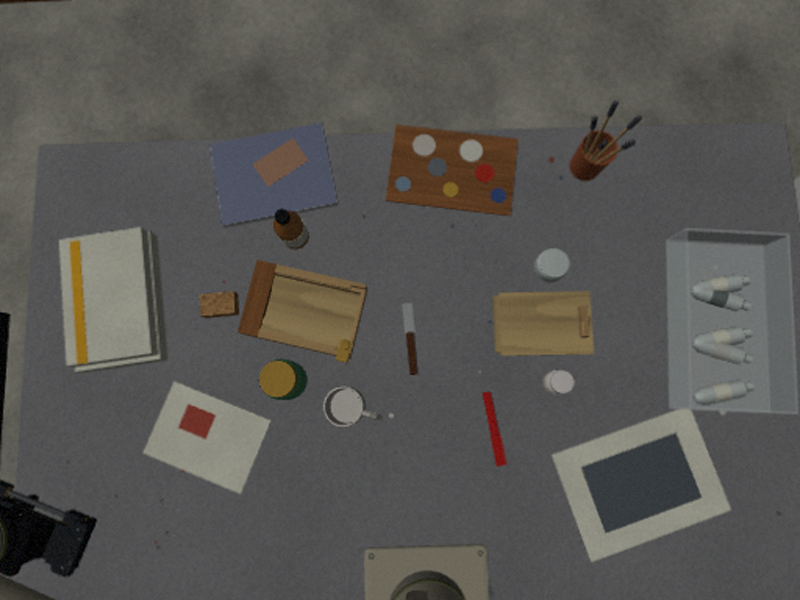

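View pics/side0b.png

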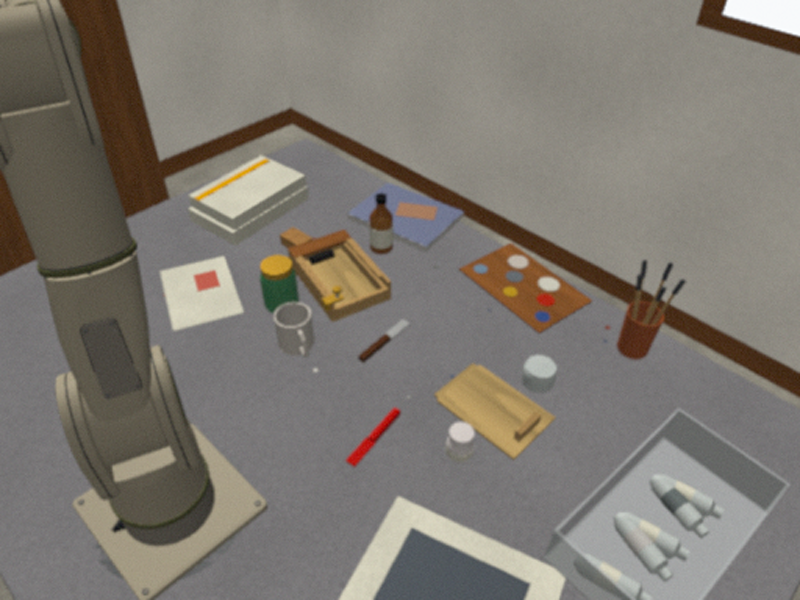

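The top view (800-px scale) shows the box at (303,310) with its deck on the left and mouth and latch on the right (343,350). The lid is at (545,323) with its bar on the right. There are two knife candidates: the dark wood handle with steel blade at (411,340), and an all-red one at (495,428). The first fits the description. I'll confirm it in a crop that also gives the pixels for measuring.

```bash
python3 - <<'E'
from h import *
a=cv2.imread('pics/top0.png')
c=a[160:245,148:388];cv2.imwrite('pics/crop1.png',cv2.resize(c,None,fx=3.3,fy=3.3,interpolation=cv2.INTER_CUBIC))
h=cv2.cvtColor(a,cv2.COLOR_BGR2HSV)
def comp(m,nm,amin=25):
    n,l,s,ce=cv2.connectedComponentsWithStats(m.astype(np.uint8))
    for i in range(1,n):
        if s[i,4]>amin:
            cnt=cv2.findContours((l==i).astype(np.uint8),0,2)[0][0]
            r=cv2.minAreaRect(cnt);print(nm,s[i],ce[i].round(1),'box',cv2.boxPoints(r).round(1).tolist())
R=np.zeros(h.shape[:2],bool);R[160:245,148:388]=1
H,S,V=[h[:,:,i].astype(int) for i in range(3)]
comp(R&(S>70)&(H<30)&(V>95),'wood')
comp(R&(S>70)&(H<20)&(V<=95),'dark')
comp(R&(S<40)&(V>120),'white')
print(np.median(h[200:240,255:270].reshape(-1,3),0),h[203,261],h[226,263],h[205,420])
E
```

```text
wood [ 165  169   69   63 2722] [199.8 199.7] box [[163.8000030517578, 215.3000030517578], [177.6999969482422, 166.0], [235.89999389648438, 182.39999389648438], [222.0, 231.6999969482422]]
wood [ 316  186   64   42 2470] [347.1 206.5] box [[315.5, 187.10000610351562], [378.3999938964844, 185.89999389648438], [379.20001220703125, 226.10000610351562], [316.29998779296875, 227.1999969482422]]
wood [166 231  23  14 266] [177.  238.4] box [[166.0, 231.0], [188.0, 231.0], [188.0, 244.0], [166.0, 244.0]]
dark [152 166  75  50 770] [169.1 189.3] box [[151.3000030517578, 212.3000030517578], [164.10000610351562, 165.3000030517578], [226.1999969482422, 182.1999969482422], [213.39999389648438, 229.1999969482422]]
dark [148 186   5  16  43] [150.5 194.8] box [[147.89999389648438, 201.0], [149.0, 186.0], [153.0, 186.3000030517578], [151.89999389648438, 201.3000030517578]]
dark [260 213   7  27 123] [263.1 225.8] box [[259.3999938964844, 213.10000610351562], [264.0, 212.60000610351562], [266.6000061035156, 238.8000030517578], [262.0, 239.3000030517578]]
white [343 160  21  17 277] [353.5 167.8] box [[343.0, 160.0], [363.0, 160.0], [363.0, 176.0], [343.0, 176.0]]
white [349 237  18   8 120] [357.4 241. ] box [[349.0, 237.0], [366.0, 237.0], [366.0, 244.0], [349.0, 244.0]]
[60.  6. 83.] [ 45   4 114] [ 11 156  49] [150   3  83]
```

View pics/crop1.png

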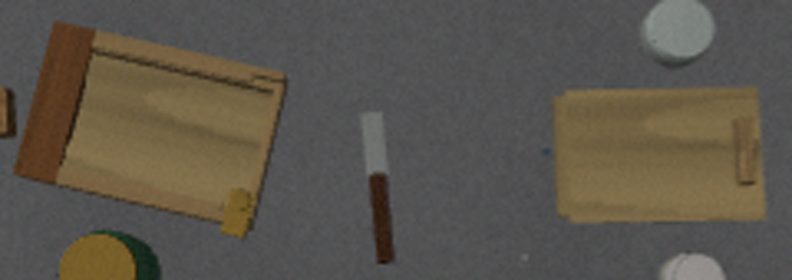

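The crop confirms it: dark brown handle at (381,218) and grey steel blade at (373,143), so this is the real palette knife. Next I'll measure everything.

```bash
cat > m.py <<'E'
from h import *
def P(u,v): return [148+(u+.5)/3.3-.5,160+(v+.5)/3.3-.5]
def refine(a,pts,z,n='top'):
    g=cv2.cvtColor(a,cv2.COLOR_BGR2HSV)
    m=((g[:,:,1]>60)&(g[:,:,0]<32)).astype(np.uint8)*255
    m=cv2.GaussianBlur(g[:,:,1].astype(np.float32),(0,0),.6)
    L=[]
    for p,q in pts:  # edge line refine: sample perpendicular max gradient of saturation
        p=np.array(p);q=np.array(q);t=(q-p)/np.linalg.norm(q-p);nn=np.array([-t[1],t[0]])
        E=[]
        for s in np.linspace(.12,.88,40):
            o=np.arange(-3,3.01,.1);x=p+s*(q-p)+o[:,None]*nn
            v=cv2.remap(m,x[:,0].astype(np.float32)[None],x[:,1].astype(np.float32)[None],1)[0]
            d=np.abs(v[8:]-v[:-8]);E.append(x[4+d.argmax()])
        W=on(n,E,z)[:,:2];l=cv2.fitLine(W.astype(np.float32),cv2.DIST_HUBER,0,.001,.001).ravel();L.append(l)
    return L
def isect(a,b): return np.array(a[2:])+a[:2]*np.linalg.solve(np.c_[a[:2],-b[:2]],b[2:]-a[2:])[0]
E
python3 - <<'E'
from m import *
a=cv2.imread('pics/top0.png')
f=lambda L:[(P(*p),P(*q)) for p,q in L]
b=refine(a,f([((55,22),(15,177)),((55,22),(287,75)),((15,177),(222,222))]),.052)
m=refine(a,f([((287,75),(250,225))]),.034)[0]
for n,l in zip(('end','-y','+y'),b): print(n,l,np.degrees(np.arctan2(l[1],l[0])))
print('mouth34',m)
print('box corners',isect(b[0],b[1]),isect(b[0],b[2]),isect(b[1],m),isect(b[2],m))
l=refine(a,f([((757,88),(765,218)),((572,93),(757,88)),((575,221),(765,218))]),.006)
for n,x in zip(('trail','-y','+y'),l): print(n,x,np.degrees(np.arctan2(x[1],x[0])))
print('lid corners',isect(l[0],l[1]),isect(l[0],l[2]))
print('bar top',on('top',[P(735,117),P(753,117),P(755,184),P(739,184),P(745.5,151)],.031)[:,:2])
print('knife handle',on('top',[P(378,174),P(386.5,262),[263.1,225.8]],.014)[:,:2],'tip',on('top',[P(371,113)],.01)[:,:2])
print('jar',on('top',[P(97,275)],.11),'mug',on('top',[[220.5,260]],.08),'thin',on('top',[[181,139]],.15))
print('latch',on('top',[P(234,196)],.08))
print(status.sense())
E
```

```text
end [ 0.9669178  -0.25508806  0.59549356  0.32998282] -14.778804
-y [0.24825728 0.96869415 0.6392888  0.19733611] 75.62559
+y [0.25445375 0.96708494 0.4999138  0.24878311] 75.25877
mouth34 [ 0.9658989  -0.2589196   0.5519187   0.11157762]
box corners [0.66835713 0.31076026] [0.52609575 0.34829104] [0.613107   0.09517543] [0.46961784 0.13363926]
trail [ 1.0000000e+00  5.0645998e-05  5.3373438e-01 -3.4775358e-01] 0.0029018018
-y [ 0.02247009  0.9997475   0.59484124 -0.26371986] 88.71245
+y [ 0.01858409  0.9998273   0.468889   -0.26225775] 88.93514
lid corners [ 0.5929526  -0.34775057] [ 0.4672998  -0.34775695]
bar top [[ 0.56179638 -0.31760708]
 [ 0.5612806  -0.33433429]
 [ 0.4990304  -0.33131846]
 [ 0.49949065 -0.31657098]
 [ 0.52980879 -0.32490998]]
knife handle [[0.5206422  0.01491036]
 [0.43874435 0.00968371]
 [0.47924646 0.01347284]] tip [[0.57907424 0.01960269]]
jar [[0.43156271 0.25834663 0.11      ]] mug [[0.380555   0.13957452 0.08      ]] thin [[0.72189326 0.2396241  0.15      ]]
latch [[0.49822526 0.1433611  0.08      ]]
{'time_s': 0.1, 'joint_positions': array([-1.21763601,  0.33278701, -0.06470784,  1.46082751,  0.02161119,
        1.34992827, -0.08849509]), 'joint_velocities': array([-0.00092255, -0.00107558, -0.00056548, -0.00167394, -0.00020597,
       -0.00071321,  0.00155188]), 'tau': array([ 2.22757524e-03, -6.24535632e+01,  2.53067783e-02, -3.90719533e+01,
       -6.13227510e-02,  3.64599517e-02,  5.98376960e-05]), 'tool_pos': array([0.22924795, 0.58109925, 0.24386128]), 'orientation': array([-3.14034013e+00,  6.56491495e-05,  2.76586574e+00]), 'wrist_force': array([ 0.80696094, -0.6476031 , -0.38351492]), 'torque': array([-0.00985319, -0.01560578, -0.05354865]), 'grip_force': 0.0, 'grip_width': 0.08752849120500551}
```

```bash
cat > mv.py <<'E'
import numpy as np,sys
from rig import status
# usage: mv.py x y z yaw_deg ; from measured pose (or commanded given as 4 more)
def rel(t,s=None):
    q=status.sense();o=q['orientation']
    p=np.r_[q['tool_pos'],np.degrees(o[2])] if s is None else np.array(s)
    y=np.radians(p[3]);d=np.array(t[:3])-p[:3]
    dt=(p[3]-t[3]+180)%360-180
    r=[d[0]*np.cos(y)+d[1]*np.sin(y),d[0]*np.sin(y)-d[1]*np.cos(y),-d[2]]
    return np.r_[np.array(r)*100,dt].round(2)
if __name__=='__main__':
    v=[float(x) for x in sys.argv[1:]];print(rel(v[:4],v[4:] or None))
    q=status.sense();print(q['joint_positions'].round(2))
E
python3 mv.py .4947 .0135 .16 4; python3 -c "
from m import *
a=np.array([0.5693,.2220]);X=np.array([.2538,.9673]);Y=np.array([-.9673,.2538])
for n,p in dict(jar=(.4316,.2583),mug=(.3806,.1396),thin=(.7219,.2396)).items():
  d=np.array(p)-a;print(n,d@X,d@Y)
"
```

```text
[-45.52 -43.06   8.39 154.47]
[-1.22  0.33 -0.06  1.46  0.02  1.35 -0.09]
jar 0.00016472999999995818 0.14241015000000004
mug -0.12759758000000002 0.16161639000000003
thin 0.05575436 -0.14314309999999997
```

{"api": "send_rows", "payload": {
  "moves": "-45.5 -43.1 8.4 154.5;-45.5 -43.1 8.4 154.5;-45.5 -43.1 8.4 154.5;-45.5 -43.1 8.4 154.5;-45.5 -43.1 8.4 154.5;-45.5 -43.1 8.4 154.5;-45.5 -43.1 8.4 154.5;-45.5 -43.1 8.4 154.5;-45.5 -43.1 8.4 154.5;-45.5 -43.1 8.4 154.5",
  "hand": 55
}}

```text
time_s: 1.35
tool_pos: [0.4918, 0.0183, 0.1613]
orientation: [3.142, -0.001, 0.885]
wrist_force: [0.1, 0.7, 0.4]
grip_width: 0.0479
grip_force: 0.0
```

```bash
python3 mv.py .4947 .0135 .06 4
```

```text
[-0.18  0.53 10.13 46.7 ]
[-0.62  0.1   0.53  1.94 -0.06  1.12 -0.76]
```

{"api": "send_rows", "payload": {
  "moves": "-0.2 0.5 0 10;-0.2 0.5 1 20;-0.2 0.5 4 30;-0.2 0.5 8 40;-0.2 0.5 10 46.7;-0.2 0.5 10 46.7;-0.2 0.5 10 46.7"
}}

```text
time_s: 2.22
tool_pos: [0.4945, 0.0154, 0.0623]
orientation: [-3.141, -0.001, 0.078]
wrist_force: [-0.2, -0.1, 0.7]
grip_width: 0.0475
grip_force: 0.0
```

```bash
python3 mv.py .4947 .0135 .024 4; python3 - <<'E'
from h import *
for n in('top','side'):
    a=shot(n,n+'1.png');h=cv2.cvtColor(a,cv2.COLOR_RGB2HSV)
c=cv2.imread('pics/side1.png')[180:260,190:300];c=cv2.resize(c,None,fx=5,fy=5,interpolation=cv2.INTER_CUBIC)
cv2.imwrite('pics/crop2.png',c)
E
```

```text
[0.01 0.19 3.83 0.49]
[-0.64  0.26  0.58  2.02 -0.18  0.9  -1.46]
```

View pics/crop2.png

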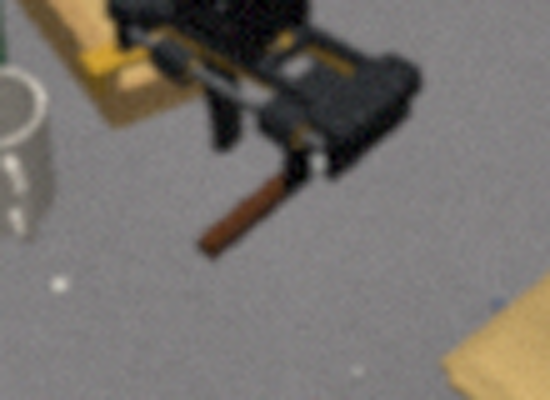

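The side view shows the fingers open on either side of the handle, which runs from (210,245) to (290,190) in the crop. They are aligned, so I'll descend and grip.

{"api": "send_rows", "payload": {
  "moves": "0 0.2 2 0.5;0 0.2 3.8 0.5;0 0.2 3.8 0.5;0 0.2 3.8 0.5"
}}

```text
time_s: 2.82
tool_pos: [0.4941, 0.0134, 0.0234]
orientation: [-3.142, 0.0, 0.067]
wrist_force: [-0.9, -0.5, 0.2]
grip_width: 0.0478
grip_force: 0.0
```

{"api": "send_rows", "payload": {
  "moves": "0 0 0 0;0 0 0 0;0 0 0 0;0 0 0 0;0 0 0 0;0 0 0 0",
  "hand": 0
}}

```text
time_s: 3.58
tool_pos: [0.4942, 0.0135, 0.0235]
orientation: [-3.141, -0.0, 0.067]
wrist_force: [0.3, 0.9, 1.5]
grip_width: 0.0156
grip_force: 30.0
```

```bash
python3 mv.py .4947 .0135 .024 4
```

```text
[ 0.05 -0.   -0.05 -0.16]
[-0.61  0.34  0.56  2.04 -0.24  0.83 -1.42]
```

```bash
python3 mv.py .5714 .1905 .16 75.3; python3 mv.py .5714 .1905 .0305 75.3
```

```text
[  8.89 -17.15 -13.65 -71.46]
[-0.61  0.34  0.56  2.04 -0.24  0.83 -1.42]
[  8.89 -17.15  -0.7  -71.46]
[-0.61  0.34  0.56  2.04 -0.24  0.83 -1.42]
```

{"api": "send_rows", "payload": {
  "moves": "0 0 -4 0;0 0 -9 -5;0 0 -13.6 -15;4 -6 -13.6 -25;7 -11 -13.6 -35;8.9 -17.2 -13.6 -45;8.9 -17.2 -13.6 -55;8.9 -17.2 -13.6 -65;8.9 -17.2 -13.6 -71.4;8.9 -17.2 -13.6 -71.4"
}}

```text
time_s: 4.82
tool_pos: [0.5713, 0.1908, 0.1593]
orientation: [-3.141, 0.0, 1.312]
wrist_force: [0.1, -0.7, -0.4]
grip_width: 0.0158
grip_force: 30.0
```

```bash
python3 mv.py .5714 .1905 .0305 75.3; python3 - <<'E'
from h import *
for n,s in(('top',(160,245,148,268)),('side',(130,220,170,270))):
    a=shot(n,n+'2.png')
A=cv2.imread('pics/top2.png')[140:250,140:270];B=cv2.imread('pics/side2.png')[110:220,160:290]
cv2.imwrite('pics/crop3.png',cv2.resize(np.hstack([A,B]),None,fx=3,fy=3,interpolation=cv2.INTER_CUBIC))
E
```

```text
[-3.000e-02  1.000e-02  1.288e+01 -1.200e-01]
[-0.69  0.35  0.36  1.65 -0.13  1.17 -0.56]
```

View pics/crop3.png

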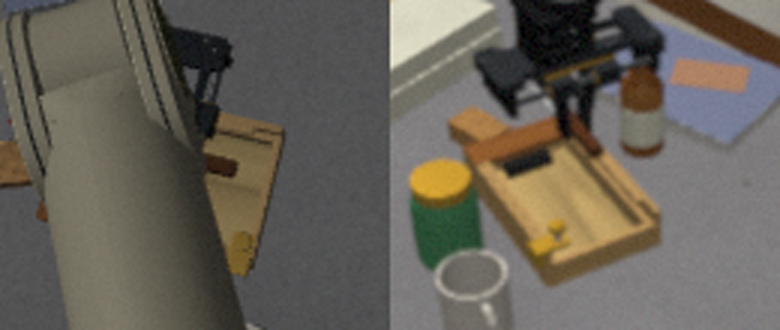

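The side view shows the knife level above the opening and parallel to the box. The top view shows the butt at (235,168), inside the mouth. Lowering.

{"api": "send_rows", "payload": {
  "moves": "0 0 4 0;0 0 8 0;0 0 10 0;0 0 11.5 0;0 0 12.4 0;0 0 12.8 0;0 0 12.8 0"
}}

```text
time_s: 5.8
tool_pos: [0.5718, 0.1911, 0.032]
orientation: [3.141, -0.001, 1.313]
wrist_force: [-0.5, -0.5, 0.8]
grip_width: 0.0154
grip_force: 30.0
```

{"api": "send_rows", "payload": {
  "moves": "0 0 0.1 0;0 0 0.1 0;0 0 0.1 0;0 0 0.1 0",
  "hand": 40
}}

```text
time_s: 6.3
tool_pos: [0.5715, 0.191, 0.0306]
orientation: [3.142, -0.0, 1.313]
wrist_force: [0.6, -0.4, 1.2]
grip_width: 0.0345
grip_force: 0.0
```

{"api": "send_rows", "payload": {
  "moves": "0 0 -3 0;0 0 -8 0;0 0 -14 0;0 0 -18 0;0 0 -18 0"
}}

```text
time_s: 6.92
tool_pos: [0.573, 0.1914, 0.2142]
orientation: [3.137, -0.004, 1.313]
wrist_force: [-0.6, 0.7, -0.8]
grip_width: 0.0349
grip_force: 0.0
```

```bash
python3 mv.py .5304 -.3262 .14 -1
```

```text
[-51.14   9.07   7.42  76.23]
[-0.7   0.31  0.37  1.59 -0.12  1.27 -0.57]
```

{"api": "send_rows", "payload": {
  "moves": "-51 9 7.4 76.2;-51 9 7.4 76.2;-51 9 7.4 76.2;-51 9 7.4 76.2;-51 9 7.4 76.2;-51 9 7.4 76.2;-51 9 7.4 76.2;-51 9 7.4 76.2;-51 9 7.4 76.2;-51 9 7.4 76.2",
  "hand": 40
}}

```text
time_s: 8.18
tool_pos: [0.5267, -0.3272, 0.135]
orientation: [3.141, 0.003, -0.021]
wrist_force: [-0.6, 0.3, 0.3]
grip_width: 0.035
grip_force: 0.0
```

```bash
python3 mv.py .5304 -.3262 .031 -1; python3 - <<'E'
from m import *
a=shot('top','top3.png');b=shot('side','side3.png')
A=cv2.imread('pics/top3.png')[155:255,145:275];B=cv2.imread('pics/side3.png')[130:230,160:290]
cv2.imwrite('pics/crop4.png',cv2.resize(np.hstack([A,B]),None,fx=3,fy=3,interpolation=cv2.INTER_CUBIC))
E
```

```text
[ 0.37 -0.1  10.4  -0.19]
[-0.09  0.49  0.75  1.64 -0.36  1.16 -0.84]
```

View pics/crop4.png

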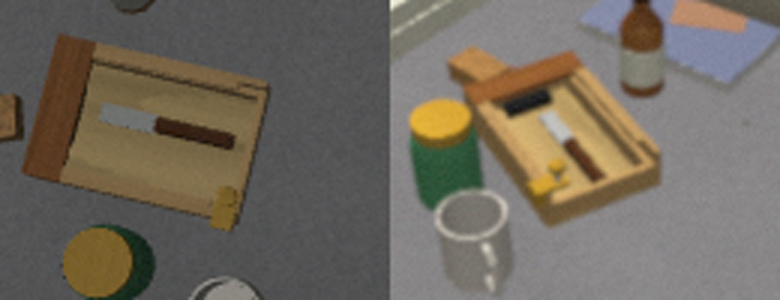

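The knife lies flat inside the box: in the top crop the blade is at (128,117) and the handle at (195,135). Now the lid bar.

{"api": "send_rows", "payload": {
  "moves": "0.4 -0.1 4 -0.2;0.4 -0.1 8 -0.2;0.4 -0.1 10.4 -0.2;0.4 -0.1 10.4 -0.2;0.4 -0.1 10.4 -0.2"
}}

```text
time_s: 8.9
tool_pos: [0.5332, -0.323, 0.0328]
orientation: [-3.141, -0.0, -0.012]
wrist_force: [0.2, -0.2, 0.0]
grip_width: 0.035
grip_force: 0.0
```

{"api": "send_rows", "payload": {
  "moves": "0 0 0 0;0 0 0 0;0 0 0 0;0 0 0 0;0 0 0 0;0 0 0 0",
  "hand": 0
}}

```text
time_s: 9.65
tool_pos: [0.5327, -0.3243, 0.0328]
orientation: [3.142, -0.0, -0.013]
wrist_force: [-1.4, 0.3, 5.9]
grip_width: 0.0139
grip_force: 30.0
```

{"api": "send_rows", "payload": {
  "moves": "0 0 -2 0;0 0 -5 0;0 0 -6 0;0 0 -6 0;0 0 -6 0"
}}

```text
time_s: 10.28
tool_pos: [0.5321, -0.3237, 0.0915]
orientation: [-3.141, 0.001, -0.013]
wrist_force: [0.3, 0.9, -1.7]
grip_width: 0.0142
grip_force: 30.0
```

```bash
python3 mv.py .5304 -.3262 .031 -1; python3 - <<'E'
from m import *
a=shot('top','top4.png');b=shot('side','side4.png')
A=cv2.imread('pics/top4.png')[155:255,280:410];B=cv2.imread('pics/side4.png')[200:300,250:380]
cv2.imwrite('pics/crop5.png',cv2.resize(np.hstack([A,B]),None,fx=3,fy=3,interpolation=cv2.INTER_CUBIC))
E
```

```text
[-0.17  0.25  6.05  0.25]
[-0.07  0.54  0.72  1.67 -0.4   1.09 -0.82]
```

View pics/crop5.png

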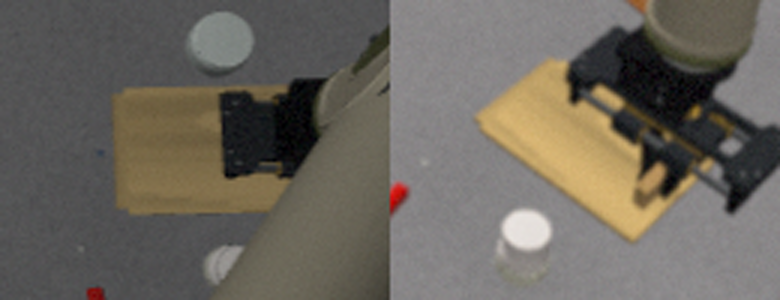

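The lid is held and hanging level under the gripper, with its leading edge near x=115–121 in the top crop. I'll measure the in-hand offset and tilt by two-view triangulation of the leading corners.

```bash
python3 - <<'E'
from m import *
a=cv2.imread('pics/top4.png');s=cv2.imread('pics/side4.png')
T=lambda u,v:[280+(u+.5)/3-.5,155+(v+.5)/3-.5]
S=lambda u,v:[250+(u-390+.5)/3-.5,200+(v+.5)/3-.5]
z=.0647
L=refine(a,[(T(115,92),T(120,208)),(T(130,88),T(215,87)),(T(132,212),T(262,212))],z)
for l in L: print(l,np.degrees(np.arctan2(l[1],l[0])))
print('corner -y,+y',isect(L[0],L[1]),isect(L[0],L[2]))
q=status.sense();p=q['tool_pos'];y=q['orientation'][2];X=np.array([-np.sin(-y)*-1*-1,0])
ux=np.array([np.sin(y),-np.cos(y)])*1.0; ux=ux if ux[1]>0 else -ux; uy=np.array([-ux[1],ux[0]])
print('ux',ux,'tcp',p)
for l in L: 
    d=l[2:]-p[:2];print('rel',d@ux,d@uy)
# side lines: lead edge from (475,120)-(550,60); +y side edge (475,120)-(632,240)
M=refine(s,[(S(480,116),S(545,63)),(S(480,124),S(628,238))],z,'side')
for l in M: print('side',l,np.degrees(np.arctan2(l[1],l[0])))
print('corner side +y',isect(M[0],M[1]))
E
```

```text
[ 0.9992701  -0.03820013  0.5308236  -0.14840391] -2.1892388
[ 0.02842277  0.999596    0.59521484 -0.21273206] 88.37127
[ 0.02916478  0.9995746   0.46919525 -0.23122658] 88.328735
corner -y,+y [ 0.59697205 -0.15093264] [ 0.47167775 -0.14614289]
ux [0.01322469 0.99991255] tcp [ 0.53203827 -0.32386555  0.09146435]
rel 0.17543022841285852 0.003534999810302564
rel 0.11195925949086911 -0.061701344524041066
rel 0.09179978983371008 0.06406264781619053
side [ 0.9999687  -0.00791384  0.53321195 -0.14693499] -0.45343453
side [ 0.01161879  0.9999325   0.46747592 -0.25654063] 89.334274
corner side +y [ 0.46875542 -0.14642487]
```

```bash
python3 mv.py .4931 -.0733 .16 -14.3; python3 - <<'E'
from m import *
b=cv2.imread('pics/side3.png')
S=lambda u,v:[160+(u-390+.5)/3-.5,130+(v+.5)/3-.5]
# side view +y outer wall top edge? and deck edges at z .052
for p,q in [((462,98),(575,55)),((462,98),(545,215))]:
    pass
a=cv2.imread('pics/top3.png')
T=lambda u,v:[145+(u+.5)/3-.5,155+(v+.5)/3-.5]
for z,pq in ((.052,[(T(60,35),T(22,173)),(T(60,35),T(268,82)),(T(22,173),T(205,217))]),(.034,[(T(268,95),T(243,190))])):
    for l in refine(a,pq,z): print(l,np.degrees(np.arctan2(l[1],l[0])))
print('latch',on('top',[T(228,193)],.08))
E
```

```text
[ -4.22 -25.    -6.85  13.54]
[-0.07  0.54  0.72  1.67 -0.4   1.09 -0.82]
[ 0.968091   -0.25059897  0.5960627   0.32976568] -14.512958
[0.257057   0.9663963  0.64385915 0.21525791] 75.10449
[0.25705826 0.9663959  0.50568485 0.27030954] 75.104416
[ 0.96654576 -0.2564943   0.55243367  0.11133582] -14.862147
latch [[0.49817616 0.13722183 0.08      ]]
```

{"api": "send_rows", "payload": {
  "moves": "0 0 -3 0;0 0 -6.9 0;-1 -6 -6.9 4;-2 -11 -6.9 8;-3 -16 -6.9 12;-4.2 -21 -6.9 13.5;-4.2 -25 -6.9 13.5;-4.2 -25 -6.9 13.5;-4.2 -25 -6.9 13.5"
}}

```text
time_s: 11.5
tool_pos: [0.4937, -0.0743, 0.1613]
orientation: [3.141, 0.0, -0.249]
wrist_force: [0.3, -0.3, -1.1]
grip_width: 0.0136
grip_force: 30.0
```

```bash
python3 mv.py .4931 -.0733 .0690 -14.3
```

```text
[-0.08 -0.09  9.23  0.02]
[-0.67  0.14  0.79  1.93 -0.11  1.12 -1.66]
```

{"api": "send_rows", "payload": {
  "moves": "-0.1 -0.1 3 0;-0.1 -0.1 6 0;-0.1 -0.1 8.5 0;-0.1 -0.1 9.2 0;-0.1 -0.1 9.2 0;-0.1 -0.1 9.2 0"
}}

```text
time_s: 12.25
tool_pos: [0.4938, -0.0729, 0.0704]
orientation: [-3.141, -0.001, -0.249]
wrist_force: [0.3, -0.8, -1.1]
grip_width: 0.0138
grip_force: 30.0
```

```bash
python3 mv.py .4931 -.0733 .0690 -14.3; python3 - <<'E'
from m import *
a=shot('top','top5.png');b=shot('side','side5.png')
A=cv2.imread('pics/top5.png')[165:265,175:305];B=cv2.imread('pics/side5.png')[150:250,180:310]
cv2.imwrite('pics/crop6.png',cv2.resize(np.hstack([A,B]),None,fx=3,fy=3,interpolation=cv2.INTER_CUBIC))
E
```

```text
[-0.06  0.06  0.14  0.  ]
[-0.61  0.29  0.75  2.01 -0.25  0.93 -1.55]
```

View pics/crop6.png

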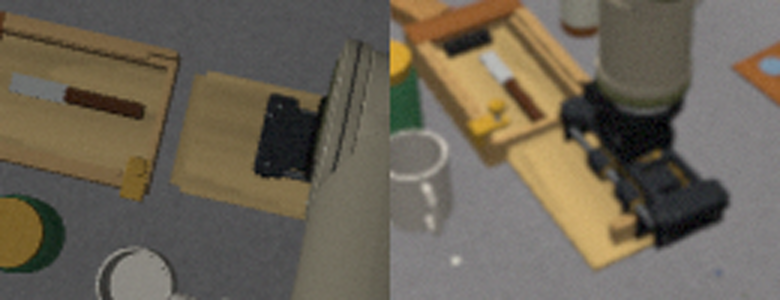

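Side crop: the lid is level just outside the mouth. Top crop: its leading edge runs from (205,75) to (173,183), roughly 20 mm clear of the mouth. Checking alignment numerically.

```bash
python3 - <<'E'
from m import *
a=cv2.imread('pics/top5.png')
T=lambda u,v:[175+(u+.5)/3-.5,165+(v+.5)/3-.5]
q=status.sense();z=q['tool_pos'][2]-.0328+.006
c=np.array([.5693,.2220]);t=np.radians(75.2);X=np.array([np.cos(t),np.sin(t)]);Y=np.array([-X[1],X[0]])
for nm,z,pq in (('lid lead,-y,+y',z,[(T(205,75),T(173,183)),(T(220,74),T(318,95)),(T(192,191),T(303,215))]),('box -y',.052,[(T(20,15),T(178,55))])):
    for l in refine(a,pq,z):
        s=l[:2]@X;d=l[2:]-c;print(nm,np.degrees(np.arctan2(l[1],l[0])),'boxframe',d@X,d@Y)
print(q['tool_pos'],(q['tool_pos'][:2]-c)@X,(q['tool_pos'][:2]-c)@Y)
E
```

```text
lid lead,-y,+y -15.417061 boxframe -0.13113853154340943 -0.008907018397074038
lid lead,-y,+y 75.481895 boxframe -0.2065766616824357 -0.06370021751082043
lid lead,-y,+y 75.63351 boxframe -0.2118613053883984 0.06279489720955231
box -y 75.55714 boxframe -0.017108941270968347 -0.07377111997434836
[ 0.49371954 -0.0725043   0.07032499] -0.3040403586790128 -0.002156915982932077
```

Lid and box are parallel to about 0.2° and centred to within 0.5 mm. Starting the insertion.

{"api": "send_rows", "payload": {
  "moves": "0 0 0.15 0;0 1 0.15 0;0 2 0.15 0;0 3 0.15 0;0 4 0.15 0;0 5 0.15 0;0 5 0.15 0"
}}

```text
time_s: 13.22
tool_pos: [0.4806, -0.1219, 0.068]
orientation: [3.141, -0.0, -0.25]
wrist_force: [-0.2, 0.3, -1.2]
grip_width: 0.0138
grip_force: 30.0
```

I got the sign wrong: the box's +x is the tool's −y. The lid only moved away through free space, so I'll go forward now.

{"api": "send_rows", "payload": {
  "moves": "0 -2.5 0 0;0 -5 0 0;0 -6 0 0;0 -7 0 0;0 -8 0 0;0 -9 0 0;0.1 -10 0 0;0.1 -11 0 0;0.1 -11 0 0"
}}

```text
time_s: 14.35
tool_pos: [0.509, -0.0136, 0.0679]
orientation: [-3.141, 0.0, -0.248]
wrist_force: [-0.2, -1.0, -1.2]
grip_width: 0.0139
grip_force: 30.0
```

{"api": "send_rows", "payload": {
  "moves": "0 -1.5 0 0;0 -3 0 0;0 -4.5 0 0;0.05 -6 0 0;0.05 -7.5 0 0;0.05 -9 0 0;0.1 -10.5 0 0;0.1 -12 0 0;0.1 -12 0 0"
}}

```text
time_s: 15.48
tool_pos: [0.5396, 0.103, 0.0679]
orientation: [-3.141, -0.0, -0.247]
wrist_force: [0.5, -0.0, -2.0]
grip_width: 0.0133
grip_force: 30.0
```

{"api": "send_rows", "payload": {
  "moves": "0 -1 0 0;0 -2 0 0;0 -3 0 0;0.03 -3.8 0 0;0.03 -4.3 0 0;0.03 -4.3 0 0"
}}

```text
time_s: 16.23
tool_pos: [0.5503, 0.1435, 0.068]
orientation: [-3.142, 0.0, -0.248]
wrist_force: [0.3, -0.1, -1.4]
grip_width: 0.0136
grip_force: 30.0
```

{"api": "send_rows", "payload": {
  "moves": "0 -0.2 0 0;0 -0.4 0 0;0 -0.6 0 0;0 -0.7 0 0;0 -0.7 0 0"
}}

```text
time_s: 16.85
tool_pos: [0.5521, 0.1499, 0.068]
orientation: [-3.142, -0.0, -0.249]
wrist_force: [0.2, -0.8, -0.4]
grip_width: 0.0139
grip_force: 30.0
```

{"api": "send_rows", "payload": {
  "moves": "0 -0.15 0 0;0 -0.3 0 0;0 -0.3 0 0"
}}

```text
time_s: 17.23
tool_pos: [0.5526, 0.1524, 0.0679]
orientation: [3.141, 0.0, -0.249]
wrist_force: [-0.7, -2.6, -0.1]
grip_width: 0.0144
grip_force: 30.0
```

{"api": "send_rows", "payload": {
  "moves": "0 -0.15 0 0;0 -0.3 0 0;0 -0.3 0 0"
}}

```text
time_s: 17.6
tool_pos: [0.5524, 0.1526, 0.0674]
orientation: [3.138, 0.002, -0.251]
wrist_force: [-5.6, -10.3, 2.3]
grip_width: 0.0133
grip_force: 30.0
```

Firm stop at 11 N, at the expected place. Releasing.

{"api": "send_rows", "payload": {
  "moves": "0 0.25 0 0;0 0.25 0 0"
}}

```text
time_s: 17.85
tool_pos: [0.5526, 0.1526, 0.0678]
orientation: [3.141, 0.001, -0.249]
wrist_force: [-2.5, -4.3, -0.7]
grip_width: 0.0137
grip_force: 30.0
```

{"api": "send_rows", "payload": {
  "moves": "0 0 0 0;0 0 0 0;0 0 0 0;0 0 0 0",
  "hand": 40
}}

```text
time_s: 18.35
tool_pos: [0.553, 0.1536, 0.0681]
orientation: [-3.141, -0.0, -0.249]
wrist_force: [0.2, -0.4, -0.5]
grip_width: 0.0341
grip_force: 0.0
```

{"api": "send_rows", "payload": {
  "moves": "0 0 -3 0;0 0 -8 0;0 0 -12 0;0 10 -14 0;0 15 -14 0;0 20 -14 0;0 20 -14 0"
}}

```text
time_s: 19.23
tool_pos: [0.5027, -0.0448, 0.2085]
orientation: [-3.14, -0.001, -0.255]
wrist_force: [0.5, 1.4, 0.0]
grip_width: 0.0344
grip_force: 0.0
```

```bash
python3 - <<'E'
from m import *
a=shot('top','top6.png');b=shot('side','side6.png')
A=cv2.imread('pics/top6.png')[160:250,150:250];B=cv2.imread('pics/side6.png')[130:220,170:270]
cv2.imwrite('pics/crop7.png',cv2.resize(np.hstack([A,B]),None,fx=4,fy=4,interpolation=cv2.INTER_CUBIC))
print(status.sense()['tool_pos'])
E
```

```text
[ 0.50341769 -0.04196341  0.20829768]
```

View pics/crop7.png

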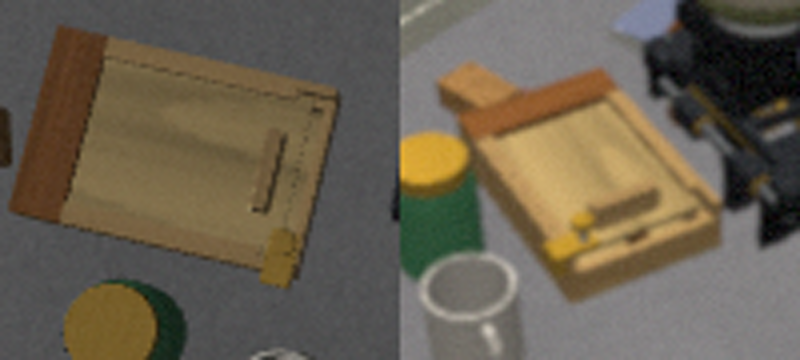

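The lid is home: no gap at the deck, and the trailing edge is past the latch at (300,160) in the top crop. The latch head is at (281,240) in the top crop and (583,218) in the side crop. Triangulating it.

```bash
python3 - <<'E'
from m import *
pt=[150+(281.5)/4-.5,160+240.5/4-.5];ps=[170+183.5/4-.5,130+217.5/4-.5]
print(on('top',[pt],.08),on('side',[ps],.08))
a,d=ray('top',[pt]);b,e=ray('side',[ps]);d=d[0];e=e[0]
s=np.linalg.lstsq(np.c_[d,-e],b-a,rcond=None)[0];print(a+d*s[0],b+e*s[1])
P=[.5693+.2538*-.1-.9673*.052,.2220-.0967+.2538*.052,.08]
print('pred',P,proj('top',P),pt,proj('side',P),ps)
E
python3 mv.py .4955 .1385 .13 -14.3
```

```text
[[0.49642323 0.13955669 0.08      ]] [[0.49876309 0.14248926 0.08      ]]
[0.49609916 0.13919956 0.08372534] [0.49609888 0.13919979 0.08372534]
pred [0.49362040000000007, 0.13849760000000003, 0.08] [[220.25330948 220.57629566]] [219.875, 219.625] [[215.00609351 185.20474896]] [215.375, 183.875]
[ -5.26 -17.28   7.83  -0.13]
[-0.78  0.09  0.83  1.86 -0.07  1.22 -1.75]
```

{"api": "send_rows", "payload": {
  "moves": "-2 -6 0 0;-4 -12 3 0;-5.3 -17.4 6 0;-5.3 -17.4 7.8 0;-5.3 -17.4 7.8 0;-5.3 -17.4 7.8 0",
  "hand": 0
}}

```text
time_s: 20.08
tool_pos: [0.4956, 0.1411, 0.1307]
orientation: [-3.141, -0.001, -0.249]
wrist_force: [0.2, -0.3, -0.4]
grip_width: 0.0005
grip_force: 0.0
```

```bash
python3 mv.py .4955 .1395 .102 -14.3
```

```text
[0.03 0.16 2.87 0.02]
[-0.97  0.21  0.68  1.92 -0.15  1.06 -2.05]
```

{"api": "send_rows", "payload": {
  "moves": "0 0.1 1.5 0;0 0.1 2.5 0;0 0.1 2.9 0;0 0.1 3.2 0;0 0.1 3.4 0;0 0.1 3.4 0"
}}

```text
time_s: 20.82
tool_pos: [0.495, 0.1403, 0.096]
orientation: [-3.141, -0.0, -0.249]
wrist_force: [-0.5, -0.0, -0.1]
grip_width: 0.0001
grip_force: 0.0
```

{"api": "send_rows", "payload": {
  "moves": "0 0 0.2 0;0 0 0.4 0;0 0 0.6 0;0 0 0.6 0"
}}

```text
time_s: 21.32
tool_pos: [0.4955, 0.1405, 0.0922]
orientation: [-3.14, 0.0, -0.249]
wrist_force: [-11.3, -2.8, 31.6]
grip_width: 0.0005
grip_force: 15.8
```

The fingertips stopped at z = 0.070 with 31 N, which is exactly the head height for fully down. Backing off and checking.

{"api": "send_rows", "payload": {
  "moves": "0 0 -1 0;0 0 -5 0;0 0 -11 0;0 8 -14 0;0 14 -14 0;0 20 -14 0;0 20 -14 0;0 20 -14 0"
}}

```text
time_s: 22.32
tool_pos: [0.4456, -0.0539, 0.2301]
orientation: [-3.14, -0.0, -0.251]
wrist_force: [0.3, 1.1, 0.0]
grip_width: 0.0008
grip_force: 0.0
```

```bash
python3 - <<'E'
from m import *
a=shot('top','top7.png');b=shot('side','side7.png')
A=cv2.imread('pics/top7.png')[160:250,150:250];B=cv2.imread('pics/side7.png')[130:220,170:270]
cv2.imwrite('pics/crop8.png',cv2.resize(np.hstack([A,B]),None,fx=4,fy=4,interpolation=cv2.INTER_CUBIC))
print(status.sense()['tool_pos'],status.sense()['wrist_force'])
E
```

```text
[ 0.44591835 -0.0520851   0.22990481] [-0.72838407  0.66325009  0.16582199]
```

View pics/crop8.png

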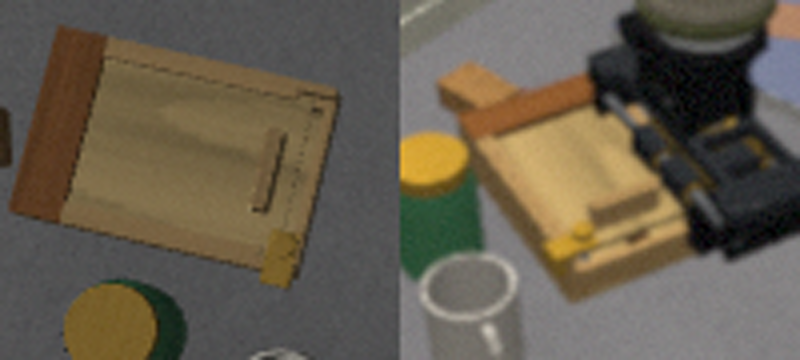

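The latch head in the side crop dropped from row 217 to row 232 and now sits on the bracket. The lid hasn't moved. Checking that this matches a 10 mm drop, then handing in.

```bash
python3 - <<'E'
from h import *
d=[(proj('side',[.4955,.1395,z])[0,1]) for z in (.08,.07,.074)]
print(d, 'seen px',14.5/4)
if abs((d[1]-d[0])-14.5/4)<abs((d[2]-d[0])-14.5/4):
    from rig import sign_off; print(sign_off())
E
```

```text
[np.float64(184.78416081527263), np.float64(187.09146598503057), np.float64(186.17139958026024)] seen px 3.625
the job is handed in; nothing more can be done
None
```

The palette knife is in the box, the lid is fully home and the latch pin is down; I handed the job in at about 22 s, and it returned no verdict.

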